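Tip the used stirring rods into the soak box

TASK

Lift the steel tipping tray with the three used stirring rods in it, turn it so that the rods line up with the narrow slot of the soak box, and tip all three rods off the tray's lip through the slot. Then set the empty tray back down upright on the bench and swing the box's flap shut over the slot. Leave the timer and the marker that lie between them where they are.

Things in the scene. Friction and masses are not known exactly. Their poses are not given: they have to be found in the camera images.
- tray: Loose steel tray, 84 (x) x 157 (y) x 100 mm, 0.25 kg. Origin: centre of underside, z up. Floor slopes 10 deg, high at the wall-less pouring lip (-x side), low at the back wall (inner face x = +38 mm), where the rods rest; tip it lip-down by 25 to 45 deg and they roll off. End walls y = +-73 mm; end uprights (x -18 to +6 mm) carry the handle. Lip starts towards the robot, yawed up to 52 deg
- handle (a point): Centre of the tray's black handle bar, which runs along the tray's y between the uprights: 12 mm thick (x), 22 mm high (z), 146 mm free length; at x = 0, y = 0, z = 89 mm in the tray's frame. Free space below it down to the rods, whose tops lie 18 to 23 mm above the tray's underside
- lip (a point): Middle of the upper edge of the tray's pouring lip, at x = -42 mm, z = +19 mm in the tray's frame; the lip is a straight edge along the tray's y, about 3 mm thick
- rod_0: Loose white plastic stirring rod, round, 12 mm diameter, 130 mm long, 32 g; origin at its middle, on its axis; its length is its y. Lies along the tray's y against the back wall
- rod_1: Rod like rod_0, next to it up the tray's slope
- rod_2: Rod like rod_0, the nearest to the lip
- soak_box: Fixed grey plastic box with a steel lid, 90 mm (x) by 200 mm (y), lid top 72 mm above the bench; hollow, 4 mm walls. Origin: centre of the underside; its -x side faces the robot within 20 deg. The slot in the lid runs along y: 166 mm long and 30 mm wide (box frame y = -83 to +83 mm, x = -18 to +12 mm); lid 4 mm thick
- slot (a point): Centre of the slot at the lid's upper face (box frame x = -3 mm, y = 0, z = 72 mm). Beware when working here: a tall fixed furniture post stands to the left, at world x = 0.5 to 0.7, y = 0.2 to 0.3 m
- flap (a joint): Steel flap, 41 x 176 x 3 mm, hinged along the slot's near side (axis along box y at box x = -22, z = 72 mm). 0: shut over the slot. Starts open at 1.75 to 2.0 rad (2.0: stop), leaning towards the robot, upper edge about 112 mm above the bench, backing the slot for rods tipped from the far side. Light hinge: pushed from its near side past upright to below about 1 rad, it falls shut
- timer: Bystander: small white timer, 64 x 64 x 20 mm, lying on the bench; origin: centre of its underside
- marker_2: Bystander: felt marker, 132 mm long, 16 mm thick, lying on the bench; origin: centre of its underside, length along its y
Things that resemble listed ones, but are neither listed nor needed, are in the scene too. Leave any green look-alike of the soak_box alone.

How it is judged (in metres and radians):
On the way, in this order (a step that is already met when the one before it is completed fails the run):
1. the tray is held up close to the box with all three rods still in it (height (world z) of tray above 0.05 m and horizontal distance between tray and slot below 0.14 m and distance between each of rod_0, rod_1, rod_2 and tray below 0.075 m), for 0.1 s.
2. all three rods are inside the box while the tray is still held above the bench (height (world z) of tray above 0.04 m and x of rod_0 in the frame of soak_box between -0.042 and 0.042 m and y of rod_0 in the frame of soak_box between -0.097 and 0.097 m and z of rod_0 in the frame of soak_box between 0 and 0.06 m and x of rod_1 in the frame of soak_box between -0.042 and 0.042 m and y of rod_1 in the frame of soak_box between -0.097 and 0.097 m and z of rod_1 in the frame of soak_box between 0 and 0.06 m and x of rod_2 in the frame of soak_box between -0.042 and 0.042 m and y of rod_2 in the frame of soak_box between -0.097 and 0.097 m and z of rod_2 in the frame of soak_box between 0 and 0.06 m), for 0.1 s.
3. the tray stands upright on the bench again (height (world z) of tray below 0.01 m and angle between tray's own z axis and vertical below 0.1 rad), for 0.2 s.
At the end, for the whole second after the job is handed in: All three rods are inside the soak box below its lid, the flap is shut (within 0.1 rad), and the tray stands upright (within 0.1 rad) and still on the bench (underside within 10 mm of it) (all of step 3 and x of rod_0 in the frame of soak_box between -0.042 and 0.042 m and y of rod_0 in the frame of soak_box between -0.097 and 0.097 m and z of rod_0 in the frame of soak_box between 0 and 0.06 m and x of rod_1 in the frame of soak_box between -0.042 and 0.042 m and y of rod_1 in the frame of soak_box between -0.097 and 0.097 m and z of rod_1 in the frame of soak_box between 0 and 0.06 m and x of rod_2 in the frame of soak_box between -0.042 and 0.042 m and y of rod_2 in the frame of soak_box between -0.097 and 0.097 m and z of rod_2 in the frame of soak_box between 0 and 0.06 m and value of joint flap below 0.1 rad and height (world z) of tray above -0.01 m and linear speed of tray below 0.02 m/s); the robot touches nothing.
It fails at once if the timer or the marker is moved by more than 30 mm (distance of any of timer, marker_2 from where it was at the start of the episode above 0.03 m).
It also fails if it takes over 62 s, if anything falls off the work surface, if the arm or the gripper's body presses on something with over 40 N, if the wrist force passes 120 N, or if a joint passes its speed limit or range.

ROBOT

A 6-joint arm with a two-finger parallel gripper is mounted at the origin on a cart in front of the work surface, level with it; the furniture and walls round the work are solid. World frame = base frame: x ahead of the robot, y to its left, z up, the work surface at z = 0. Lengths are in mm, angles in rad, forces in N, time in s.
With the tool pointing down it reaches from about 275 to 750 mm from the base axis. Payload 10.2 kg.
Tool frame: the origin (TCP) lies at the very end of the fingers, on their centre line; the grasp point (between the pads) lies 19 mm behind it; z points along the fingers, y is the line along which they close (so a half turn about z gives the same grasp; the last joint's range is limited). The gripper opens to 85 mm and grips with 20 to 120 N. Pads are 22 mm wide; open, the fingers measure 114 mm over their backs; the gripper's body (76 mm by 85 mm) begins 54 mm behind the grasp point. The pads swing forward as they close: fully open they stand 13 mm farther back than shut.
Start: joints at [1.102, 0.313, 1.498, -0, 1.331, -0.223], TCP at [127.762, 509.223, 231.294] pointing down, gripper open.
Joint ranges: [-2.94, 2.94], [-0.97, 2.17], [0.19, 2.56], [-1.23, 4.37], [0.02, 3.11], [-2.88, 2.88]. Speed limits (rad/s): [2.39, 2.39, 3.01, 3.14, 3.14, 3.14].

INTERFACE

Orientations are given as a unit quaternion [w, x, y, z].
In Python, from rig import ctrl, optics gives the robot as it stands. The module is installed in compiled form; this text tells all that it offers.
- The arm moves only by the shell command python3 -m handwheel 'ROWS' [FORCE]. ROWS is JSON, a list that holds one entry, the list of rows, each a list of 5 numbers: the gripper command: -1 is fully open, 1 is shut, values between are in proportion, then the shift along the world's x, y, z in units of 50 mm (1.0 is 50 mm), then the turn about the world's z in units of 8 degrees (1.0 is 8 degrees). In form: [[[gripper, tx, ty, tz, twist], ...]]. A call has 1 to 10 rows; each row shifts and turns the commanded pose from where the row before left it; what a row does not reach is not made up. A row lasts 1/10 s, in which the tool goes at most 50 mm and 8.59 degrees, less where a joint would pass 70% of its speed; a pose out of reach is approached as far as the arm can. A call is refused whole if a number of a shift passes 1 or a number of a turn 1, either way. A call with a gripper value outside its range is refused whole. The fingers move at their own pace and stop on an object; FORCE is the grip in N (left out, the last holds). Time passes only in rows, so rows that do not move let the fingers close. It gives the time, the measured TCP pose, the force, the opening and the grip force at its end, in the units of the state.
- ctrl.sense(): the state, without advancing time (a new reading comes with each control period).
- optics.capture(name): name is "scene" or "top" or "wrist"; returns a dict with "img" (480x640x3 uint8, blue, green, red), "K" (3x3 intrinsics, pixels), "dist_coeffs" ([k1, k2, p1, p2, k3] as OpenCV has them; the pictures are not rectified), "R" (3x3) and "t" (3): a world point X has camera coordinates R X + t. Camera axes: x right, y down, z forward; pixel columns grow to the right and rows downward; lengths in mm; the calibration is good to about 2 mm. A picture is of the moment at which its call begins. There is no depth.
- ctrl.finish_job(): hands the job in; it is judged then, once.
The state is a dict: "time_s": time; "joints": joint angles; "dq": joint speeds; "tau": joint torques, N m; "eef_pos": TCP position; "ee_rot": TCP orientation; "force": force on the tool from outside, world axes, zero at the start; "wrist_torque": the same for the moment, N m; "grip_width": opening from 0.0 (shut) to 1.0 (fully open); "grip_force": force on a finger pad.
Only numpy, scipy, OpenCV 4.12 (cv2) and the standard library are available. Lean on these libraries where they do the work, as an engineer would, in place of code of your own. Each camera call takes 0.05 s, during which the arm holds its last target. There are 200 camera calls.

## Working session

There is one attempt and no reset: what is moved stays moved. The work goes in short steps, Python scripts to look and compute and a shell command to move; the robot and the scene stay as the last step left them, time stands still between calls to the robot, and variables do not carry over. Pictures are saved under pics/ and viewed, at most 10 in all, crops included, and the job is handed in when it is done.

```bash
mkdir -p pics
cat > h.py <<'E'
import numpy as np, cv2
from rig import ctrl, optics
def ray(c,px):
    u=cv2.undistortPoints(np.array([[px]],float),c["K"],np.array(c["dist_coeffs"],float))[0,0]
    R=np.array(c["R"]);t=np.array(c["t"]).ravel()
    d=R.T@np.array([u[0],u[1],1]); return -R.T@t, d/np.linalg.norm(d)
def atz(c,px,z):
    o,d=ray(c,px); return o+d*(z-o[2])/d[2]
def tri(obs):
    A=np.zeros((3,3));b=np.zeros(3)
    for c,px in obs:
        o,d=ray(c,px);P=np.eye(3)-np.outer(d,d);A+=P;b+=P@o
    X=np.linalg.solve(A,b); return X
def proj(c,X):
    return cv2.projectPoints(np.array(X,float).reshape(-1,1,3),cv2.Rodrigues(np.array(c["R"],float))[0],np.array(c["t"],float),np.array(c["K"],float),np.array(c["dist_coeffs"],float))[0][:,0]
def load(n):
    return np.load(f"pics/{n}.npy",allow_pickle=True).item()
def shot(cam,n):
    c=optics.capture(cam);np.save(f"pics/{n}.npy",c);cv2.imwrite(f"pics/{n}.png",c["img"]);return c
E
python3 - <<'E'
from h import *
for n in("scene","top"):
    c=shot(n,n+"0");print(n,(-np.array(c["R"]).T@np.array(c["t"]).ravel()).round())
print(ctrl.sense())
E
```

```text
scene [-324.  180.  783.]
top [ 255. -171. 1372.]
{'time_s': 0.1, 'joints': array([ 1.10161374e+00,  3.13406943e-01,  1.49834009e+00,  2.43001854e-05,
        1.33097459e+00, -2.23406830e-01]), 'dq': array([-0.00068009, -0.00162756, -0.00263663, -0.00112889,  0.00112624,
        0.0006119 ]), 'tau': array([ 2.84124013e-03, -4.12895644e+01, -2.60138333e+01, -2.32222374e-04,
        3.09732692e-03,  1.00333565e-05]), 'eef_pos': array([127.64727065, 509.02522882, 230.79360981]), 'ee_rot': array([-2.02693821e-04,  1.22581667e-01,  9.92458269e-01, -5.26967387e-04]), 'force': array([ 0.018702  ,  0.6549022 , -0.72368989]), 'wrist_torque': array([-2.03136432e-02, -1.00725682e-02,  9.56010331e-05]), 'grip_force': 0.0, 'grip_width': 0.997455601527286}
```

View pics/top0.png

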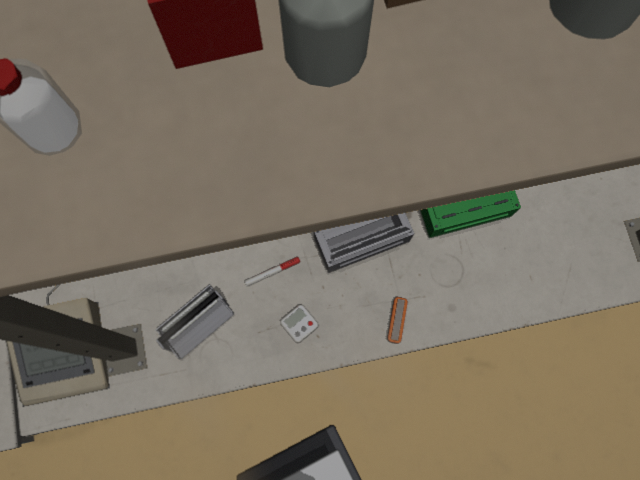

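View pics/scene0.png

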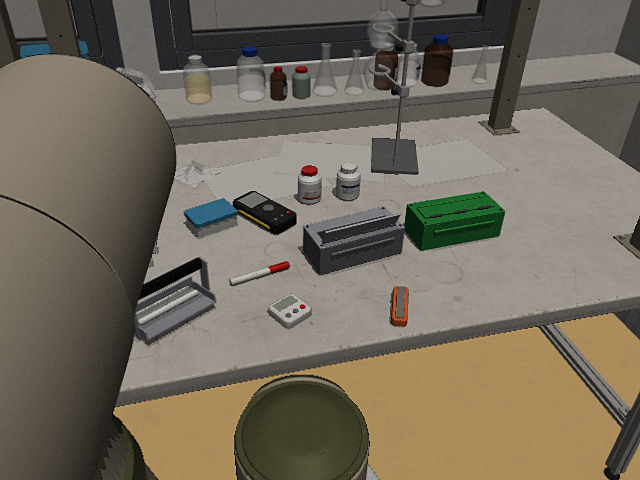

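Run:
```python
from h import *
def crop(n,x,y,w=100,h=75,s=4): return cv2.resize(load(n)["img"][y:y+h,x:x+w],None,fx=s,fy=s,interpolation=cv2.INTER_CUBIC)
a=np.vstack([np.hstack([crop("top0",150,285),crop("top0",315,200)]),np.hstack([crop("scene0",125,260),crop("scene0",303,200)])])
cv2.imwrite("pics/c1.png",a)
```

```text
(no output)
```

View pics/c1.png

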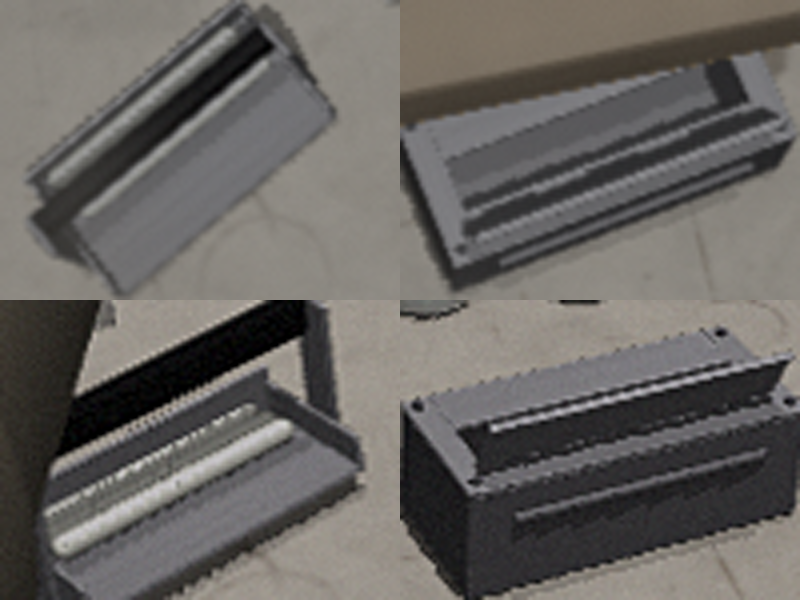

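Run:
```python
from h import *
T,S=load("top0"),load("scene0")
print("x/y px",proj(T,[[300,0,0],[600,0,0],[600,200,0]]).round(), proj(S,[[300,0,0],[600,0,0],[600,200,0]]).round())
for n,a,b in [("nl",(328.8,264.5),(320.5,247.5)),("nr",(413.8,233.3),(402.5,225)),("fl",(315.8,232.5),(303.5,225))]:
    print(n,tri([(T,a),(S,b)]).round(1),atz(T,a,72).round(1),atz(S,b,72).round(1))
print("fr S",atz(S,(385.5,206.3),72).round(1))
print("lipR",tri([(T,(233.75,313.25)),(S,(215.5,300.5))]).round(1), "lip T",atz(T,(233.75,313.25),19).round(1),atz(T,(180.5,358.75),19).round(1))
print("bar ends T",atz(T,(150+38/4,285+215/4),100).round(1),atz(T,(150+270/4,285+40/4),100).round(1))
print("back ends T",atz(T,(150+28/4,285+182/4),40).round(1),atz(T,(150+240/4,285+2/4),40).round(1))
print("timer",atz(S,(290,310),10).round(),"marker",atz(T,(247,282),8).round(),atz(T,(299,261),8).round())
```

```text
x/y px [[237. 419.]
 [179. 294.]
 [ 96. 336.]] [[213. 400.]
 [157. 293.]
 [ 49. 329.]]
nl [ 496.9 -318.2   68.5] [ 495.8 -318.6   72. ] [ 493.3 -315.    72. ]
nr [ 474.4 -510.5   75.1] [ 473.2 -513.7   72. ] [ 479.2 -510.9   72. ]
fl [ 571.6 -322.6   77.5] [ 571.3 -326.1   72. ] [ 580.4 -323.7   72. ]
fr S [ 557.7 -522.2   72. ]
lipR [504.4 -89.4  17.3] lip T [503.5 -90.7  19. ] [467.1  52.3  19. ]
bar ends T [510.3  60.5 100. ] [538.1 -81.8 100. ]
back ends T [540.8  69.2  40. ] [577.7 -71.9  40. ]
timer [ 419. -205.   10.] marker [ 555. -146.    8.] [ 545. -270.    8.]
```

```bash
python3 -m handwheel '[[[-1,0.47,-0.61,0,-0.46],[-1,0.47,-0.61,0,-0.46],[-1,0.47,-0.61,0,-0.46],[-1,0.47,-0.61,0,-0.46],[-1,0.47,-0.61,0,-0.46],[-1,0.47,-0.61,0,-0.46],[-1,0.47,-0.61,0,-0.46],[-1,0.47,-0.61,0,-0.46],[-1,0.47,-0.61,0,-0.46],[-1,0.47,-0.61,0,-0.46]]]' 30
python3 -m handwheel '[[[-1,0.47,-0.61,0,-0.46],[-1,0.47,-0.61,0,-0.46],[-1,0.47,-0.61,0,-0.46],[-1,0.47,-0.61,0,-0.46],[-1,0.47,-0.61,0,-0.46],[-1,0.47,-0.61,0,-0.46],[-1,0.47,-0.61,0,-0.46],[-1,0,0,0,0],[-1,0,0,0,0]]]'
python3 - <<'E'
from h import *
c=shot("wrist","w1"); s=ctrl.sense();print(s["time_s"],s["joints"].round(3),s["eef_pos"].round(1),s["ee_rot"].round(4))
E
```

```text
time_s: 1.1
eef_pos: [363.3, 202.8, 231.2]
ee_rot: [-0.0, 0.431, 0.902, -0.0]
force: [0.9, 1.1, -0.2]
grip_width: 1.004
grip_force: 0.0
time_s: 2.0
eef_pos: [527.0, -9.5, 230.6]
ee_rot: [-0.001, 0.62, 0.784, -0.0]
force: [-0.4, 1.1, 0.5]
grip_width: 1.002
grip_force: 0.0
2.05 [-0.239  0.318  1.492  0.     1.333 -0.473] [526.8  -8.8 231. ] [-5.000e-04  6.198e-01  7.847e-01 -1.000e-04]
```

View pics/w1.png

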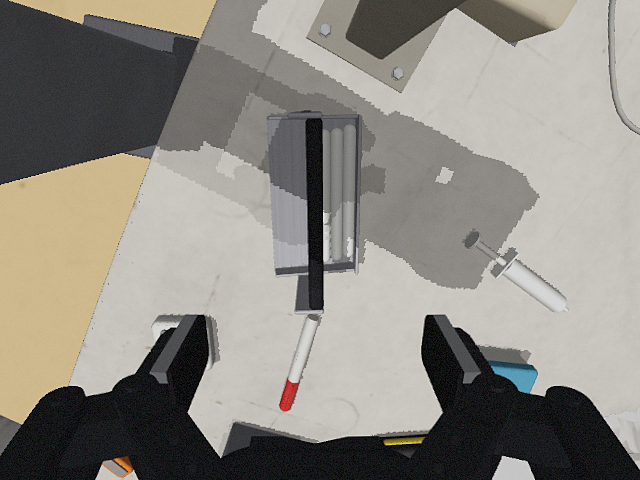

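Run:
```python
from h import *
T,W=load("top0"),load("w1")
a,b=(314,119),(316,308)
A,B=atz(W,a,100),atz(W,b,100);print("bar W",A.round(1),B.round(1),((A+B)/2).round(1),np.degrees(np.arctan2(-(A-B)[0],(A-B)[1])))
print("tri far-left end",tri([(T,(159.5,338.75)),(W,a)]).round(1),tri([(T,(217.5,295)),(W,b)]).round(1))
L,M=atz(W,(268,117),19),atz(W,(277,273),19);print("lip",L.round(1),M.round(1),((L+M)/2).round(1),np.degrees(np.arctan2(-(L-M)[0],(L-M)[1])))
print("marker",atz(W,(316,320),8).round(),atz(W,(287,408),8).round())
```

```text
bar W [508.9  65.3 100. ] [544.1 -77.3 100. ] [526.5  -6.  100. ] 13.86567468320887
tri far-left end [510.5  63.6  91.1] [542.7 -81.5  91.1]
lip [468.8  55.4  19. ] [506.9 -91.7  19. ] [487.9 -18.2  19. ] 14.532526428962486
marker [ 560. -142.    8.] [ 554. -271.    8.]
```

```bash
python3 -m handwheel '[[[-1,0,0.01,-0.65,0.08],[-1,0,0,-0.65,0],[-1,0,0,-0.65,0],[-1,0,0,-0.65,0],[-1,0,0,-0.4,0],[-1,0,0,-0.22,0],[-1,0,0,0,0],[0,0,0,0,0],[1,0,0,0,0],[1,0,0,0,0]]]' 60
python3 -m handwheel '[[[1,0,0,0,0],[1,0,0,0,0],[1,0,0,0.1,0],[1,0,0,0.3,0],[1,0,0,0.4,0],[1,0,0,0.4,0],[1,0,0,0,0],[1,0,0,0,0]]]' 60
python3 - <<'E'
from h import *
c=shot("wrist","w2"); s=ctrl.sense();print(s["time_s"],s["eef_pos"].round(1),s["ee_rot"].round(4),s["grip_width"]*85,s["grip_force"])
E
```

```text
time_s: 3.05
eef_pos: [527.7, -8.8, 71.2]
ee_rot: [0.001, 0.616, 0.788, 0.0]
force: [0.9, 0.5, 0.3]
grip_width: 0.516
grip_force: 0.0
time_s: 3.85
eef_pos: [526.9, -8.7, 129.6]
ee_rot: [-0.0, 0.616, 0.788, -0.0]
force: [-0.3, 0.2, -3.8]
grip_width: 0.125
grip_force: 60.0
3.9 [526.6  -8.6 129.2] [-9.000e-04  6.157e-01  7.880e-01 -4.000e-04] 11.061258880196698 60.04972815513611
```

View pics/w2.png

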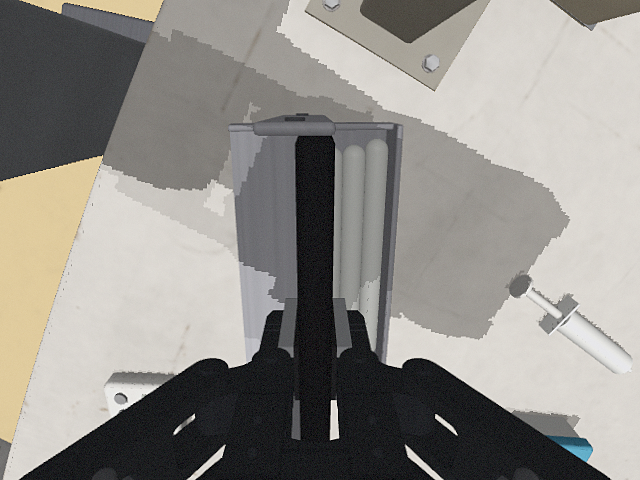

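```bash
python3 -m handwheel '[[[1,0,-0.2,0.3,-0.2],[1,0,-0.4,0.3,-0.2],[1,0.1,-0.6,0.2,-0.2],[1,0.1,-0.7,0,-0.2],[1,0.1,-0.7,0,-0.2],[1,0.1,-0.7,0,-0.2],[1,0.1,-0.7,0,-0.2],[1,0.1,-0.7,0,-0.2],[1,0.1,-0.7,0,-0.2],[1,0.1,-0.7,0,-0.2]]]'
python3 -m handwheel '[[[1,0.1,-0.7,0,-0.2],[1,0.1,-0.6,0,-0.2],[1,0.0,-0.4,0,0],[1,0.0,-0.2,0,0],[1,0,0,0,0],[1,0,0,0,0]]]'
python3 - <<'E'
from h import *
W=shot("wrist","w3");S=shot("scene","s3");T=shot("top","t3");s=ctrl.sense();print(s["time_s"],s["joints"].round(2),s["eef_pos"].round(1),s["ee_rot"].round(4))
a=cv2.resize(S["img"][150:290,270:457],(400,300),interpolation=cv2.INTER_CUBIC)
b=cv2.resize(T["img"][170:290,290:450],(400,300),interpolation=cv2.INTER_CUBIC)
cv2.imwrite("pics/c3.png",np.vstack([np.hstack([a,b]),cv2.resize(W["img"],(400,300)).repeat(1,0) if 0 else np.hstack([cv2.resize(W["img"],(400,300)),np.zeros((300,400,3),np.uint8)])]))
E
```

```text
time_s: 4.9
eef_pos: [566.8, -314.9, 168.3]
ee_rot: [-0.001, 0.72, 0.694, -0.0]
force: [-0.7, -0.1, -4.1]
grip_width: 0.128
grip_force: 60.1
time_s: 5.5
eef_pos: [577.3, -407.7, 169.6]
ee_rot: [-0.001, 0.738, 0.675, 0.0]
force: [-0.6, 0.7, -3.7]
grip_width: 0.132
grip_force: 60.1
5.65 [-0.78  0.78  0.92  0.    1.45 -0.69] [ 577.6 -407.7  170.5] [-0.000e+00  7.381e-01  6.747e-01  1.000e-04]
```

View pics/c3.png

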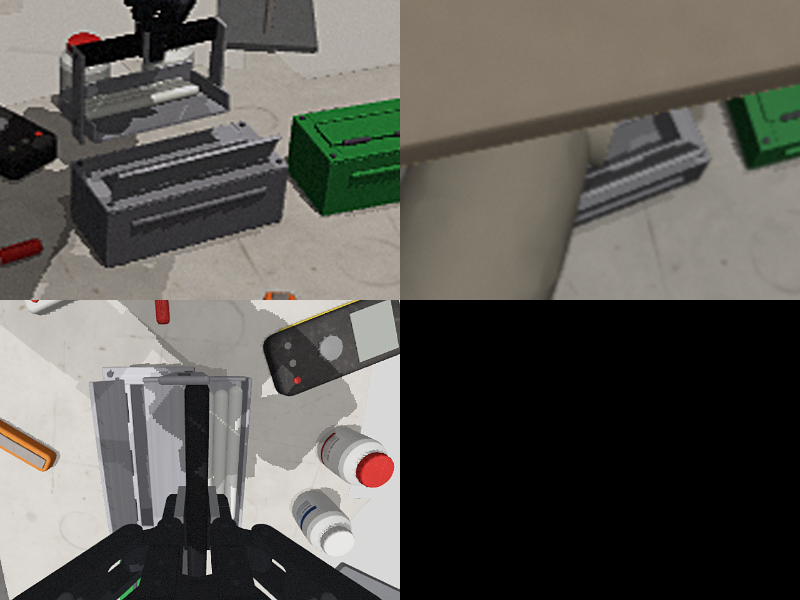

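Run:
```python
from h import *
W=load("w3")
print("lid end",atz(W,(165,108),72).round(1),atz(W,(310,108),72).round(1),"screw",atz(W,(176,117),72).round(1))
c=W["img"][90:360,130:420]
cv2.imwrite("pics/c4.png",cv2.resize(c,None,fx=2.2,fy=2.2,interpolation=cv2.INTER_CUBIC))
```

```text
lid end [ 494.5 -314.5   72. ] [ 582.3 -323.4   72. ] screw [ 500.3 -320.5   72. ]
```

View pics/c4.png

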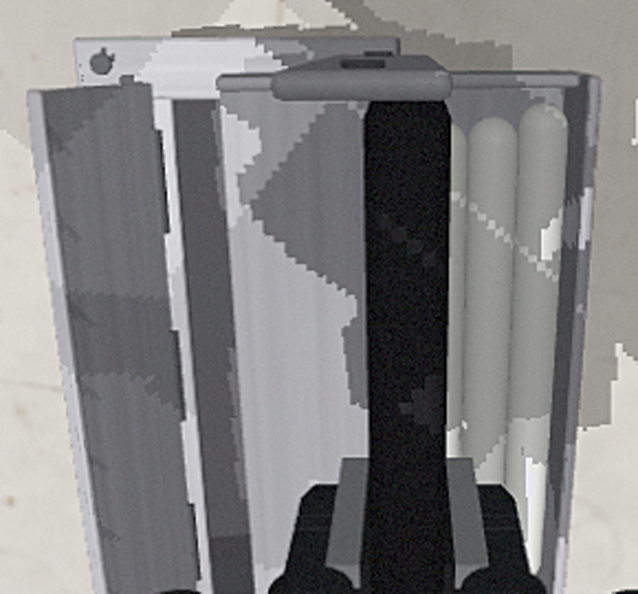

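Run:
```python
from h import *
W=load("w3")
P=lambda u,v,z:atz(W,(130+u/2.2,90+v/2.2),z)[:2]
c=np.array([(P(75,38,72)+P(400,38,72))/2]);print(np.linalg.norm(P(75,38,72)-P(400,38,72)))
for yaw in(-5.4,):
    y=np.radians(yaw);ux=np.array([np.cos(y),np.sin(y)]);uy=np.array([-ux[1],ux[0]])
    c0=(P(75,38,72)+P(400,38,72))/2-100*uy;print("c",c0.round(1))
    B=lambda p:np.array([(p-c0)@ux,(p-c0)@uy]).round(1)
    print("hinge",B(P(152,85,72)),B(P(200,590,72)),"edge112",B(P(30,90,112)),B(P(95,590,112)),"slot edge",B(P(170,98,72)),B(P(212,590,72)))
    print("lip z119",B(P(220,75,119)),B(P(260,590,119)), "TCP",B(np.array([577.6,-407.7])))
```

```text
89.81004783752533
c [ 529.3 -418.1]
hinge [-24.4  87.4] [-24.  -80.1] edge112 [-41.8  88.7] [-43.  -50.9] slot edge [-19.5  83.8] [-19.8 -80. ]
lip z119 [ 5.1 91.9] [  6.6 -44.8] TCP [47.1 14.9]
```

```bash
python3 -m handwheel '[[[1,-0.1,-0.04,-0.06,0],[1,-0.14,-0.05,-0.08,0],[1,-0.15,-0.05,-0.08,0],[1,-0.15,-0.05,-0.08,0],[1,-0.14,-0.03,-0.08,0],[1,-0.08,-0.01,0,0],[1,0,0,0,0]]]' 40
python3 -m handwheel '[[[1,-0.06,0.005,0,0],[1,-0.08,0.008,0,0],[1,-0.08,0.008,0,0],[1,-0.08,0.008,0,0],[1,0,0,0,0],[1,0,0,0,0]]]' 20
python3 -c "from rig import ctrl;s=ctrl.sense();print(s['eef_pos'],s['force'],s['wrist_torque'],s['grip_width']*85)"
```

```text
time_s: 6.35
eef_pos: [538.7, -420.5, 151.5]
ee_rot: [0.0, 0.739, 0.674, -0.0]
force: [0.0, 0.0, -3.8]
grip_width: 0.13
grip_force: 60.1
time_s: 6.95
eef_pos: [529.3, -419.7, 155.0]
ee_rot: [0.008, 0.738, 0.675, 0.003]
force: [21.3, -3.3, 2.6]
grip_width: 0.131
grip_force: 77.0
[ 529.33856849 -419.67030453  154.96491779] [21.30269793 -3.341896    2.59255617] [-0.52494843 -4.53380622 -0.1082144 ] 11.124686952622072
```

```bash
python3 -m handwheel '[[[1,0.1,-0.01,0,0],[1,0.08,-0.01,0,0],[0.9,0,0,0,0],[0.9,0,0,0,0],[0.9,0,0,0,0]]]' 20
python3 -m handwheel '[[[0.8,0,0,0,0],[0.8,0,0,0,0],[0.8,0,0,0,0]]]' 20
python3 -c "from rig import ctrl;s=ctrl.sense();print(s['eef_pos'],s['force'],s['wrist_torque'],s['grip_width']*85)"
```

```text
time_s: 7.45
eef_pos: [533.9, -419.9, 152.0]
ee_rot: [0.001, 0.738, 0.674, 0.001]
force: [5.7, -0.3, 0.1]
grip_width: 0.129
grip_force: 60.9
time_s: 7.75
eef_pos: [533.9, -419.9, 152.0]
ee_rot: [0.001, 0.738, 0.674, 0.001]
force: [6.1, -0.9, -0.4]
grip_width: 0.127
grip_force: 60.9
[ 533.91146778 -419.87865596  152.01861665] [ 6.13431592 -0.93780637 -0.35300816] [ 0.01555407 -1.15729165 -0.11304492] 10.797897537448264
```

```bash
python3 -m handwheel '[[[0.8,0.1,-0.01,0,0],[0.8,0.12,-0.01,-0.06,0],[0.8,0.1,-0.01,-0.08,0],[0.8,0,0,-0.03,0],[0.8,0,0,0,0]]]' 20
python3 -m handwheel '[[[0.73,0,0,0,0],[0.73,0,0,0,0]]]' 20
python3 -m handwheel '[[[0.71,0,0,0,0],[0.71,0,0,0,0]]]' 20
python3 -m handwheel '[[[0.9,0,0,0,0],[0.9,0,0,0,0],[0.9,0,0,0,0]]]' 20
```

```text
time_s: 8.25
eef_pos: [549.6, -421.3, 142.9]
ee_rot: [0.0, 0.738, 0.674, 0.0]
force: [2.0, 0.5, -0.6]
grip_width: 0.133
grip_force: 60.3
time_s: 8.45
eef_pos: [549.1, -421.3, 142.8]
ee_rot: [-0.0, 0.738, 0.674, -0.0]
force: [1.5, -0.0, -1.4]
grip_width: 0.139
grip_force: 24.3
time_s: 8.65
eef_pos: [549.1, -421.4, 142.9]
ee_rot: [0.0, 0.738, 0.674, -0.0]
force: [0.9, 0.2, -1.1]
grip_width: 0.148
grip_force: 0.3
time_s: 8.95
eef_pos: [549.1, -421.4, 142.9]
ee_rot: [-0.0, 0.739, 0.674, -0.0]
force: [-1.0, 0.2, 0.6]
grip_width: 0.138
grip_force: 22.4
```

```bash
python3 -m handwheel '[[[0.9,-0.04,0.0,0.1,0],[0.9,-0.08,0.01,0.12,0],[0.9,-0.08,0.01,0,0],[0.9,-0.08,0.01,0,0],[0.9,-0.08,0.01,0,0],[0.9,0,0,0,0]]]' 20
python3 -m handwheel '[[[0.9,-0.1,0.01,0,0],[0.9,-0.1,0.01,0,0],[0.9,0,0,0,0]]]' 20
python3 -m handwheel '[[[0.9,-0.1,0.01,0,0],[0.9,-0.1,0.01,0,0],[0.9,0,0,0,0]]]' 20
```

```text
time_s: 9.55
eef_pos: [532.5, -419.7, 155.0]
ee_rot: [0.003, 0.739, 0.674, 0.001]
force: [8.0, -2.1, -2.0]
grip_width: 0.135
grip_force: 28.5
time_s: 9.85
eef_pos: [526.2, -419.3, 158.3]
ee_rot: [0.009, 0.738, 0.674, 0.003]
force: [20.8, -1.4, 7.0]
grip_width: 0.133
grip_force: 64.2
time_s: 10.15
eef_pos: [519.3, -418.8, 161.3]
ee_rot: [0.013, 0.738, 0.675, 0.005]
force: [31.9, -1.2, 16.0]
grip_width: 0.141
grip_force: 101.7
```

```bash
python3 -m handwheel '[[[0.7,0.04,0,0,0],[0.66,0.04,0,0,0],[0.64,0,0,0,0],[0.64,0,0,0,0]]]' 20
python3 -m handwheel '[[[0.61,0,0,0,0],[0.6,0,0,0,0],[0.6,0,0,0,0]]]' 20
python3 - <<'E'
from h import *
S=shot("scene","s5");s=ctrl.sense();print(s["eef_pos"].round(1),s["force"].round(1),s["grip_width"]*85)
cv2.imwrite("pics/c5.png",cv2.resize(S["img"][140:290,280:440],(640,600),interpolation=cv2.INTER_CUBIC))
E
```

```text
time_s: 10.55
eef_pos: [518.2, -418.3, 157.5]
ee_rot: [0.006, 0.738, 0.674, 0.002]
force: [10.3, -0.5, 8.9]
grip_width: 0.18
grip_force: 18.4
time_s: 10.85
eef_pos: [515.7, -417.5, 154.4]
ee_rot: [0.001, 0.738, 0.674, 0.0]
force: [4.5, -0.8, 2.0]
grip_width: 0.201
grip_force: 8.3
[ 515.6 -417.5  154.3] [ 4.9 -0.5  2.7] 17.34164949724555
```

View pics/c5.png

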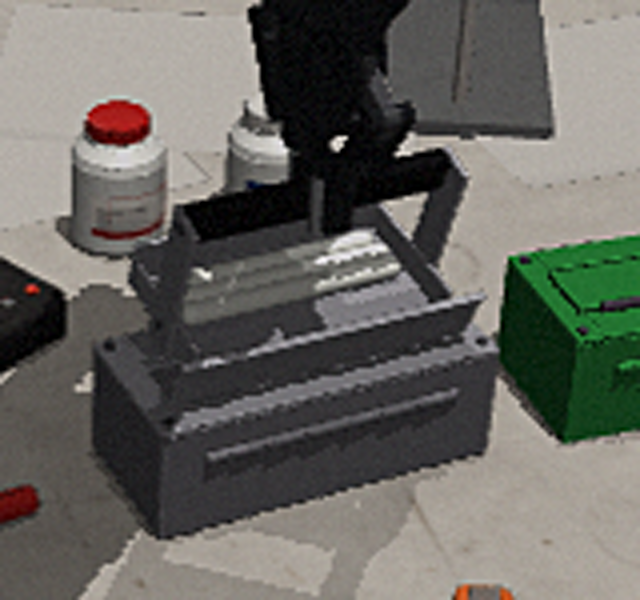

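```bash
python3 -m handwheel '[[[0.585,-0.1,0.01,0,0],[0.56,-0.1,0.01,0,0],[0.54,-0.1,0.01,0,0],[0.52,-0.1,0.01,0,0],[0.52,0,0,0,0]]]' 20
python3 -m handwheel '[[[0.5,-0.1,0.01,0,0],[0.485,-0.1,0.01,0,0],[0.47,-0.1,0.01,0,0],[0.47,-0.02,0,0,0],[0.47,0,0,0,0]]]' 20
python3 -m handwheel '[[[0.49,0,0,0,0],[0.5,0,0,0,0],[0.52,0,0,0,0]]]' 20
python3 - <<'E'
from h import *
S=shot("scene","s6");s=ctrl.sense();print(s["eef_pos"].round(1),s["force"].round(1),s["grip_width"]*85,s["grip_force"])
cv2.imwrite("pics/c6.png",cv2.resize(S["img"][140:290,280:440],(640,600),interpolation=cv2.INTER_CUBIC))
E
```

```text
time_s: 11.4
eef_pos: [495.0, -415.4, 154.0]
ee_rot: [0.0, 0.739, 0.674, 0.0]
force: [5.0, 0.1, 1.9]
grip_width: 0.245
grip_force: 16.0
time_s: 11.9
eef_pos: [479.3, -413.8, 153.9]
ee_rot: [0.0, 0.739, 0.674, 0.0]
force: [5.0, -0.7, 0.9]
grip_width: 0.271
grip_force: 15.8
time_s: 12.2
eef_pos: [479.5, -413.9, 153.9]
ee_rot: [0.0, 0.738, 0.674, 0.0]
force: [4.9, 0.7, 1.0]
grip_width: 0.266
grip_force: 19.5
[ 479.5 -413.8  153.9] [5.5 0.3 1.5] 22.413286280727412 19.508359730243683
```

View pics/c6.png

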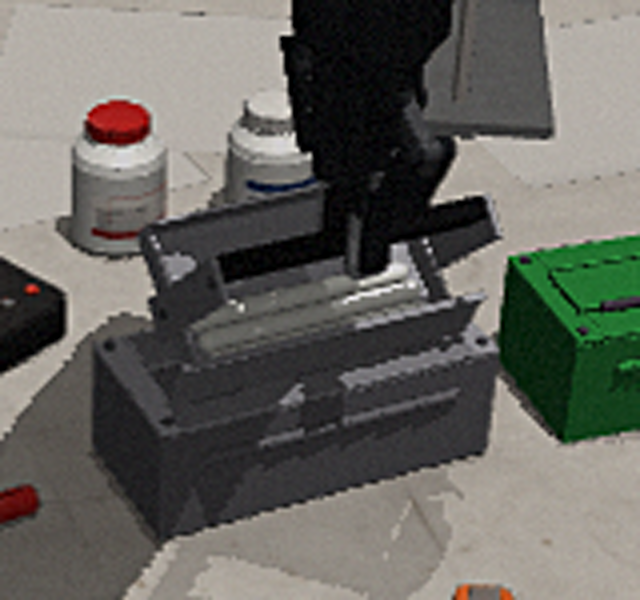

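```bash
python3 -m handwheel '[[[0.45,0,0,0,0],[0.4,0,0,0,0],[0.3,0,0,0,0],[0.3,0,0,0,0]]]' 60
python3 -m handwheel '[[[0.3,0.2,-0.02,0.08,0],[0.3,0.2,-0.02,0.08,0],[0.3,0.1,-0.01,0,0],[0.3,0,0,0,0],[0.3,0,0,0,0],[0.3,0,0,0,0],[0.3,0,0,0,0]]]' 60
python3 - <<'E'
from h import *
S=shot("scene","s7");W=shot("wrist","w7");s=ctrl.sense();print(s["eef_pos"].round(1),s["force"].round(1),s["grip_width"]*85,s["grip_force"])
cv2.imwrite("pics/c7.png",np.hstack([cv2.resize(S["img"][140:290,280:440],(320,300),interpolation=cv2.INTER_CUBIC),cv2.resize(W["img"],(400,300))]))
E
```

```text
time_s: 12.65
eef_pos: [478.8, -413.8, 153.5]
ee_rot: [-0.001, 0.739, 0.674, -0.0]
force: [0.0, 0.3, -0.4]
grip_width: 0.346
grip_force: 0.0
time_s: 13.35
eef_pos: [504.0, -416.3, 161.7]
ee_rot: [-0.0, 0.739, 0.674, -0.0]
force: [-0.2, 0.5, 0.6]
grip_width: 0.35
grip_force: 0.0
[ 504.1 -416.3  161.8] [-0.4  0.4  0.2] 30.198592237700463 0.0
```

View pics/c7.png

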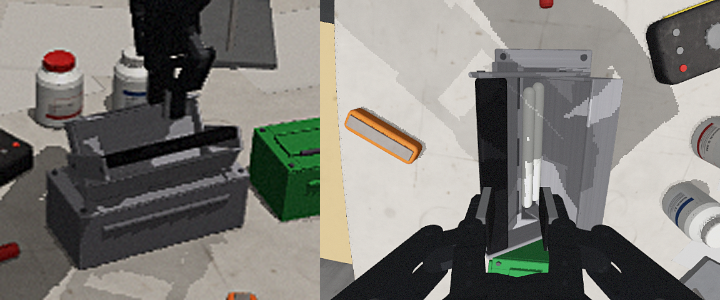

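Run:
```python
from h import *
S,W=load("s7"),load("w7")
y=np.radians(-5.4);ux=np.array([np.cos(y),np.sin(y),0]);uy=np.array([-ux[1],ux[0],0]);c0=np.array([527.3,-418,0])
B=lambda p:np.array([(p-c0)@ux,(p-c0)@uy,p[2]]).round(1)
for n,a,b in[("bar L",(331.5,219),(272,130)),("back L",(315,202.5),(480,126))]:
    X=tri([(S,a),(W,b)]);print(n,B(X),proj(S,X).round(1),proj(W,X).round(1))
# wrist profile hypotheses: project tray section points at y=+60 for pivot angles
def pt(hx,hz,phi,x,yy,z):
    p=np.radians(phi);dx,dz=x,z-89
    bx=hx+dx*np.cos(p)-dz*np.sin(p); bz=hz+dx*np.sin(p)+dz*np.cos(p)
    return c0+ux*bx+uy*yy+np.array([0,0,bz])
print("check lip rel", pt(0,0,35,-42,0,19)-c0)
# rods in wrist
for v in(323,357): print("rod strip",[B(atz(W,(v,180),z)) for z in(70,90,110)])
```

```text
bar L [-41.6  75.3 134.3] [[331.8 219. ]] [[272.5 128.8]]
back L [ 53.1  73.1 118.5] [[313.1 202. ]] [[473.9 133.4]]
check lip rel [  5.72046389  -0.54074304 -81.43085343]
rod strip [array([-18.1,  41.1,  70. ]), array([-18.6,  44.8,  90. ]), array([-19. ,  48.5, 110. ])]
rod strip [array([ 2.9, 41.2, 70. ]), array([ 0.7, 44.9, 90. ]), array([ -1.5,  48.5, 110. ])]
```

Run:
```python
from h import *
S,W=load("s7"),load("w7")
y=np.radians(-5.4);ux=np.array([np.cos(y),np.sin(y),0]);uy=np.array([-ux[1],ux[0],0]);c0=np.array([527.3,-418,0])
B=lambda p:np.array([(p-c0)@ux,(p-c0)@uy,p[2]]).round(0)
g=W["img"].max(2)
for r in(150,200,250,290):
    k=np.where(g[r,200:420]<45)[0]+200; k=k[k<330]; print(r,k.min(),k.max(),B(atz(W,(k.min(),r),135)),B(atz(W,(k.max(),r),135)), [int(v) for v in g[r,240:500:10]])
g=S["img"].max(2)
for cc in(340,350,390,396):
    k=np.where(g[195:245,cc]<45)[0]+195; print(cc,k.min(),k.max(),len(k))
```

```text
150 249 298 [-52.  66. 135.] [-31.  66. 135.] [218, 16, 24, 22, 32, 26, 95, 93, 117, 147, 145, 154, 95, 96, 106, 113, 112, 100, 99, 101, 131, 179, 179, 180, 178, 153]
200 252 298 [-52.  44. 135.] [-31.  44. 135.] [202, 176, 15, 27, 25, 31, 89, 94, 117, 150, 142, 150, 99, 101, 105, 102, 97, 99, 100, 186, 129, 134, 134, 136, 156, 157]
250 254 299 [-52.  19. 135.] [-31.  19. 135.] [205, 197, 46, 37, 29, 25, 91, 98, 121, 149, 134, 148, 120, 96, 101, 104, 102, 99, 93, 111, 109, 140, 133, 160, 162, 219]
290 256 299 [-52.  -2. 135.] [-31.  -2. 135.] [217, 219, 24, 28, 13, 28, 70, 90, 140, 235, 179, 209, 180, 178, 177, 117, 97, 103, 113, 105, 134, 135, 132, 215, 209, 217]
340 195 240 11
350 213 236 11
390 203 243 13
396 203 220 12
```

```bash
python3 -m handwheel '[[[0.05,-0.18,0.017,0,0],[0.05,-0.18,0.017,0,0],[0.05,0,0,0,0],[0.05,0,0,-0.2,0],[0.05,0,0,-0.2,0],[0.05,0,0,0,0]]]' 20
python3 -m handwheel '[[[0.05,0,0,-0.2,0],[0.05,0,0,-0.2,0],[0.05,0,0,0,0]]]' 20
python3 -m handwheel '[[[0.2,0,0,0,0],[0.3,0,0,0,0],[0.4,0,0,0,0],[0.5,0,0,0,0],[0.5,0,0,0,0]]]' 20
```

```text
time_s: 14.05
eef_pos: [485.8, -413.9, 139.4]
ee_rot: [-0.002, 0.738, 0.674, 0.0]
force: [-0.1, 0.5, 0.4]
grip_width: 0.472
grip_force: 0.0
time_s: 14.35
eef_pos: [485.8, -414.0, 119.8]
ee_rot: [-0.002, 0.738, 0.674, 0.0]
force: [-0.5, 0.1, -0.5]
grip_width: 0.475
grip_force: 0.0
time_s: 14.85
eef_pos: [485.6, -414.8, 122.5]
ee_rot: [-0.0, 0.739, 0.674, -0.001]
force: [-5.1, 1.7, 4.2]
grip_width: 0.276
grip_force: 19.4
```

```bash
python3 -m handwheel '[[[0.6,0,0,0,0],[0.6,0,0,0,0],[0.6,0,0,0,0]]]' 30
python3 -m handwheel '[[[0.6,0.06,-0.005,0.1,0],[0.6,0.06,-0.005,0.12,0],[0.6,0.06,-0.005,0.12,0],[0.6,0,0,0,0]]]' 30
python3 - <<'E'
from h import *
S=shot("scene","s8");W=shot("wrist","w8")
y=np.radians(-5.4);ux=np.array([np.cos(y),np.sin(y),0]);uy=np.array([-ux[1],ux[0],0]);c0=np.array([527.3,-418,0])
B=lambda p:np.array([(p-c0)@ux,(p-c0)@uy,p[2]]).round(0)
g=W["img"].max(2)
for r in(130,150,200,250):
    print(r,[int(v) for v in g[r,200:520:8]])
print(B(ctrl.sense()["eef_pos"]))
E
```

```text
time_s: 15.15
eef_pos: [485.6, -414.8, 122.5]
ee_rot: [-0.0, 0.739, 0.674, -0.001]
force: [-6.3, 1.9, 4.0]
grip_width: 0.268
grip_force: 29.2
time_s: 15.55
eef_pos: [496.0, -415.6, 139.8]
ee_rot: [0.001, 0.738, 0.674, 0.0]
force: [0.3, -0.3, -2.4]
grip_width: 0.266
grip_force: 29.7
130 [200, 200, 215, 220, 219, 218, 214, 213, 217, 216, 223, 17, 87, 85, 60, 46, 41, 28, 22, 94, 95, 119, 94, 116, 133, 109, 91, 96, 101, 115, 118, 122, 118, 122, 120, 124, 122, 171, 108, 97]
150 [220, 220, 216, 213, 216, 216, 217, 218, 199, 200, 198, 22, 18, 11, 25, 27, 20, 23, 31, 89, 147, 145, 89, 144, 116, 121, 118, 115, 111, 122, 116, 118, 162, 161, 158, 157, 161, 161, 97, 97]
200 [201, 199, 199, 203, 200, 203, 201, 201, 202, 198, 197, 19, 16, 18, 20, 23, 13, 22, 28, 118, 149, 116, 121, 152, 99, 102, 105, 105, 120, 118, 114, 118, 120, 94, 97, 102, 100, 101, 103, 93]
250 [217, 219, 219, 206, 197, 199, 193, 199, 197, 195, 197, 17, 27, 24, 24, 27, 32, 10, 2, 158, 181, 93, 141, 157, 108, 99, 103, 95, 105, 116, 116, 117, 101, 104, 95, 104, 99, 101, 98, 132]
[-32.  -0. 139.]
```

```bash
python3 -m handwheel '[[[0.6,0.1,-0.01,0.1,0],[0.6,0.2,-0.02,0.1,0],[0.6,0.2,-0.02,0,0],[0.6,0.1,-0.01,0,0],[0.6,0,0,0,0],[0.6,0,0,0,0],[0.6,0,0,0,0]]]' 30
python3 - <<'E'
from h import *
S=shot("scene","s9");W=shot("wrist","w9");s=ctrl.sense();print(s["eef_pos"].round(1),s["force"].round(1),s["joints"].round(2))
g=W["img"].max(2)
for r in(130,150,175,200,225,250):
    print(r,[int(v) for v in g[r,200:520:8]])
E
```

```text
time_s: 16.35
eef_pos: [524.9, -418.4, 148.7]
ee_rot: [-0.0, 0.739, 0.674, -0.0]
force: [-0.3, 0.1, -3.2]
grip_width: 0.267
grip_force: 29.7
[ 525.  -418.4  148.9] [-0.3 -0.5 -3.1] [-0.85  0.7   1.1  -0.    1.33 -0.76]
130 [200, 198, 214, 214, 201, 114, 117, 112, 115, 119, 90, 24, 88, 86, 65, 37, 30, 22, 39, 121, 124, 122, 156, 147, 117, 108, 90, 93, 109, 116, 117, 119, 119, 118, 167, 178, 166, 121, 107, 95]
150 [216, 217, 216, 219, 198, 115, 119, 105, 103, 94, 54, 28, 22, 22, 25, 21, 21, 34, 26, 116, 115, 115, 118, 112, 115, 116, 112, 109, 116, 120, 109, 171, 174, 161, 164, 157, 164, 165, 98, 103]
175 [216, 219, 220, 219, 196, 102, 119, 102, 104, 103, 88, 28, 30, 20, 29, 26, 22, 24, 20, 115, 116, 111, 113, 112, 98, 102, 99, 177, 173, 178, 170, 172, 175, 163, 163, 161, 98, 100, 108, 102]
200 [195, 205, 203, 202, 186, 149, 101, 101, 105, 97, 146, 22, 22, 16, 28, 25, 30, 29, 21, 117, 114, 113, 117, 118, 99, 101, 100, 105, 110, 118, 117, 116, 119, 101, 97, 99, 103, 99, 99, 101]
225 [216, 220, 201, 176, 203, 184, 99, 95, 104, 101, 82, 32, 7, 9, 15, 17, 27, 30, 23, 112, 117, 115, 115, 113, 96, 100, 106, 99, 101, 103, 118, 114, 106, 104, 105, 102, 93, 106, 98, 147]
250 [219, 216, 217, 215, 205, 184, 97, 102, 103, 98, 103, 26, 26, 16, 11, 20, 30, 14, 0, 113, 116, 116, 113, 114, 105, 105, 102, 100, 100, 116, 112, 120, 99, 100, 102, 105, 98, 103, 104, 132]
```

```bash
python3 -m handwheel '[[[0.6,0.15,-0.01,0.1,0],[0.6,0.2,-0.02,0.1,0],[0.6,0.2,-0.02,0.1,0],[0.6,0.15,-0.015,0,0],[0.6,0,0,0,0],[0.6,0,0,0,0]]]' 30
python3 - <<'E'
from h import *
S0=load("scene0");F=[]
for i in range(6):
    W=optics.capture("wrist");F.append(ctrl.sense()["force"])
np.save("pics/w10.npy",W);S=shot("scene","s10");print("F",np.mean(F,0).round(2),ctrl.sense()["eef_pos"].round(1))
y=np.radians(-5.4);ux=np.array([np.cos(y),np.sin(y),0]);uy=np.array([-ux[1],ux[0],0]);c0=np.array([527.3,-418,0])
L=lambda x,yy,z:c0+ux*x+uy*yy+np.array([0,0,z])
# rectify the box top plane (z=72) and floor (z=10) through slot: x -50..30, y 90..-90
g=W["img"].max(2)
for z in(72,12):
    print("z",z,"cols x=-50..32 step 4")
    for yy in(80,60,40,20,0):
        p=proj(W,[L(x,yy,z) for x in range(-50,33,4)]).round().astype(int)
        print(yy,[int(g[v,u]) if 0<=u<640 and 0<=v<480 else -1 for u,v in p])
# new white things in the scene
a=S["img"].astype(int).min(2);b=S0["img"].astype(int).min(2)
m=((a>150)&(b<135)).astype(np.uint8);m[:190]=0
n,l,st,ce=cv2.connectedComponentsWithStats(m);print([(st[i].tolist()) for i in range(1,n) if st[i,4]>25])
E
```

```text
time_s: 17.05
eef_pos: [559.9, -421.5, 163.2]
ee_rot: [-0.001, 0.738, 0.674, -0.0]
force: [-0.2, -0.4, -2.6]
grip_width: 0.265
grip_force: 29.8
F [ 0.06 -0.06 -3.18] [ 560.1 -421.7  163.9]
z 72 cols x=-50..32 step 4
80 [102, 101, 104, 116, 117, 113, 114, 223, 201, 95, 91, 118, 117, 120, 119, 193, 113, 54, 51, 67, 121]
60 [115, 117, 116, 111, 116, 110, 116, 93, 195, 93, 87, 175, 185, 113, 242, 187, 63, 11, 30, 28, 29]
40 [112, 121, 117, 111, 112, 110, 111, 209, 195, 90, 94, 143, 152, 108, 228, 180, 80, 32, 27, 27, 26]
20 [116, 109, 112, 113, 111, 102, 99, 199, 165, 94, 85, 147, 148, 109, 231, 176, 56, 18, 27, 27, 23]
0 [110, 105, 103, 102, 98, 97, 103, 63, 153, 88, 92, 146, 150, 108, 231, 172, 8, 28, 14, 21, 20]
z 12 cols x=-50..32 step 4
80 [118, 114, 115, 113, 224, 110, 92, 94, 121, 120, 116, 119, 119, 115, 180, 120, 126, 124, 126, 117, 115]
60 [110, 112, 112, 127, 207, 70, 93, 87, 119, 183, 178, 132, 236, 210, 139, 9, 26, 26, 30, 19, 33]
40 [116, 112, 112, 116, 223, 133, 93, 94, 111, 149, 148, 114, 220, 211, 156, 17, 22, 25, 34, 34, 22]
20 [110, 106, 115, 100, 210, 94, 92, 90, 106, 150, 148, 115, 149, 214, 128, 5, 21, 30, 24, 24, 26]
0 [95, 100, 101, 105, 196, 113, 89, 91, 100, 150, 148, 110, 139, 212, 143, 2, 18, 19, 14, 27, 16]
[[0, 190, 21, 57, 564], [60, 190, 62, 123, 3044], [0, 238, 35, 41, 532], [183, 256, 27, 26, 391], [50, 364, 10, 8, 27], [0, 377, 45, 37, 889]]
```

Run:
```python
from h import *
S=load("s10");W=load("w10")
F=[]
for i in range(10): optics.capture("wrist");F.append(ctrl.sense()["force"][2])
print("Fz",np.mean(F),np.std(F)/3)
y=np.radians(-5.4);ux=np.array([np.cos(y),np.sin(y),0]);uy=np.array([-ux[1],ux[0],0]);e=np.array([560,-421.6,0])
def P(x,yy,z,phi=37,hz=177):
    p=np.radians(phi);dx,dz=x,z-89
    return e+ux*(dx*np.cos(p)-dz*np.sin(p))+uy*yy+np.array([0,0,hz+dx*np.sin(p)+dz*np.cos(p)])
print("lip px S",proj(S,[P(-42,y,19) for y in(-70,0,70)]).round(),"bar",proj(S,[P(0,y,89) for y in(-70,0,70)]).round(),"back top",proj(S,[P(38,y,40) for y in(-70,70)]).round())
g=S["img"].max(2)
for yy in(-60,-40,-20,20,40,60):
    print(yy,[int(g[v,u]) for u,v in proj(S,[P(x,yy,19-(x+42)*.176+4) for x in range(-54,40,4)]).round().astype(int)])
print("columns rows170-250 step2")
for u in(325,340,355,370,385): print(u,[int(v) for v in g[160:250:2,u]])
```

```text
Fz -3.0005976148603413 0.14715535155731616
lip px S [[374. 200.]
 [346. 206.]
 [317. 213.]] bar [[379. 169.]
 [350. 176.]
 [319. 182.]] back top [[365. 164.]
 [307. 176.]]
-60 [164, 166, 166, 167, 165, 165, 171, 166, 170, 99, 108, 126, 145, 129, 143, 142, 140, 120, 0, 11, 18, 18, 13, 13]
-40 [168, 171, 170, 175, 169, 174, 172, 173, 134, 130, 140, 133, 137, 142, 67, 33, 9, 18, 10, 33, 27, 60, 52, 56]
-20 [166, 169, 168, 168, 166, 176, 40, 123, 116, 116, 72, 75, 75, 75, 77, 78, 76, 84, 11, 0, 7, 5, 51, 55]
20 [91, 87, 87, 87, 161, 174, 172, 171, 181, 53, 61, 62, 66, 65, 63, 64, 82, 50, 0, 7, 10, 31, 71, 63]
40 [86, 90, 92, 92, 112, 180, 169, 164, 174, 49, 58, 60, 63, 63, 67, 57, 76, 67, 0, 7, 0, 16, 72, 66]
60 [87, 89, 89, 91, 93, 90, 86, 169, 174, 45, 55, 126, 133, 129, 150, 38, 43, 39, 48, 44, 43, 36, 129, 122]
columns rows170-250 step2
325 [179, 92, 61, 60, 58, 60, 64, 67, 60, 68, 29, 10, 2, 0, 67, 71, 61, 61, 64, 69, 51, 174, 166, 167, 83, 87, 88, 94, 92, 92, 68, 48, 52, 51, 52, 67, 80, 50, 48, 48, 47, 47, 122, 115, 67]
340 [22, 60, 65, 60, 65, 67, 65, 65, 70, 3, 4, 4, 85, 82, 66, 81, 65, 63, 60, 56, 147, 174, 174, 81, 88, 90, 91, 87, 78, 48, 34, 115, 120, 68, 172, 41, 50, 47, 53, 49, 119, 116, 74, 55, 57]
355 [72, 9, 0, 19, 10, 13, 13, 5, 10, 2, 17, 4, 51, 151, 142, 136, 138, 107, 112, 59, 177, 171, 168, 161, 162, 155, 169, 112, 113, 113, 116, 102, 167, 45, 45, 50, 46, 49, 119, 114, 85, 53, 54, 48, 102]
370 [57, 193, 178, 174, 178, 47, 11, 18, 0, 42, 61, 182, 115, 108, 74, 95, 171, 165, 170, 168, 166, 167, 167, 168, 173, 142, 116, 116, 116, 142, 126, 44, 48, 47, 42, 46, 127, 113, 80, 55, 58, 45, 115, 29, 38]
385 [83, 85, 85, 87, 88, 60, 49, 182, 176, 175, 177, 168, 169, 172, 163, 169, 168, 171, 168, 173, 159, 174, 165, 173, 146, 141, 135, 141, 96, 78, 44, 41, 46, 37, 121, 111, 71, 49, 51, 47, 118, 28, 39, 48, 56]
```

```bash
python3 -m handwheel '[[[0.6,0.15,-0.01,0.2,0],[0.6,0.2,-0.02,0.2,0],[0.6,0.15,-0.02,0.2,0],[0.6,0,0,0,0],[0.6,0,0,0,0]]]' 30
python3 - <<'E'
from h import *
W=shot("wrist","w11");s=ctrl.sense();print(s["eef_pos"].round(1))
y=np.radians(-5.4);ux=np.array([np.cos(y),np.sin(y),0]);uy=np.array([-ux[1],ux[0],0]);c0=np.array([527.3,-418,0])
L=lambda x,yy,z:c0+ux*x+uy*yy+np.array([0,0,z])
g=W["img"].max(2)
print("cam",(-np.array(W["R"]).T@np.array(W["t"]).ravel()-c0).round())
print("slot px",proj(W,[L(-18,0,72),L(12,0,72)]).round())
for z in (72,):
    for yy in(90,80,70,60,50,40,20,0,-10):
        p=proj(W,[L(x,yy,z) for x in np.arange(-30,40,2.5)]).round().astype(int)
        print(yy,[int(g[v,u]) if 0<=u<640 and 0<=v<480 else -1 for u,v in p])
E
```

```text
time_s: 18.4
eef_pos: [585.0, -424.0, 193.3]
ee_rot: [-0.0, 0.738, 0.674, -0.0]
force: [-1.0, -0.0, -3.8]
grip_width: 0.269
grip_force: 29.9
[ 584.8 -424.   193. ]
cam [ 66.  79. 337.]
slot px [[211. 229.]
 [251. 229.]]
90 [106, 210, 204, 199, 196, 196, 196, 195, 195, 220, 216, 216, 217, 217, 216, 215, 214, 215, 220, 144, 152, 152, 111, 116, 117, 117, 117, 112]
80 [103, 99, 102, 158, 203, 115, 92, 96, 96, 91, 86, 121, 122, 119, 118, 119, 119, 104, 215, 222, 220, 216, 213, 145, 152, 152, 150, 118]
70 [101, 118, 112, 91, 234, 141, 93, 89, 93, 91, 101, 122, 121, 99, 122, 120, 118, 109, 217, 220, 217, 217, 213, 216, 224, 238, 178, 126]
60 [115, 110, 110, 96, 218, 148, 88, 94, 90, 89, 121, 172, 190, 174, 141, 163, 237, 215, 213, 219, 218, 215, 214, 190, 189, 194, 192, 6]
50 [115, 109, 110, 97, 221, 165, 94, 94, 90, 93, 91, 174, 187, 176, 130, 169, 240, 210, 213, 205, 192, 195, 193, 191, 192, 190, 192, 15]
40 [118, 113, 108, 184, 217, 176, 89, 91, 91, 85, 124, 175, 187, 174, 148, 171, 234, 195, 195, 195, 194, 192, 191, 190, 189, 196, 197, 9]
20 [110, 114, 112, 234, 216, 112, 91, 88, 95, 88, 89, 148, 155, 144, 126, 145, 241, 183, 193, 194, 191, 193, 190, 190, 191, 193, 193, 13]
0 [95, 98, 92, 85, 197, 126, 92, 88, 88, 88, 85, 148, 156, 146, 111, 143, 232, 178, 192, 192, 189, 190, 186, 187, 191, 194, 194, 6]
-10 [111, 111, 109, 72, 194, 128, 89, 87, 95, 94, 115, 173, 190, 157, 110, 131, 234, 185, 192, 191, 187, 189, 191, 189, 189, 190, 192, 14]
```

```bash
python3 -m handwheel '[[[0.6,-0.2,-0.03,0.2,0],[0.6,-0.5,-0.06,0.2,0],[0.6,-0.6,-0.07,0,0],[0.6,-0.6,-0.07,0,0],[0.6,-0.4,-0.05,0,0],[0.6,-0.1,0,0,0],[0.6,0,0,0,0],[0.6,0,0,0,0]]]' 30
python3 - <<'E'
from h import *
W=shot("wrist","w12");s=ctrl.sense();print(s["eef_pos"].round(1))
y=np.radians(-5.4);ux=np.array([np.cos(y),np.sin(y),0]);uy=np.array([-ux[1],ux[0],0]);c0=np.array([527.3,-418,0])
L=lambda x,yy,z:c0+ux*x+uy*yy+np.array([0,0,z])
g=W["img"].max(2)
print("cam",(-np.array(W["R"]).T@np.array(W["t"]).ravel()-c0).round())
for yy in(95,85,75,65,60,55,50,45):
        p=proj(W,[L(x,yy,72) for x in np.arange(-30,50,2.5)]).round().astype(int)
        print(yy,[int(g[v,u]) if 0<=u<640 and 0<=v<480 else -1 for u,v in p])
E
```

```text
time_s: 19.25
eef_pos: [465.7, -438.0, 214.0]
ee_rot: [0.0, 0.738, 0.674, 0.0]
force: [-0.0, -0.8, -3.5]
grip_width: 0.27
grip_force: 30.1
[ 465.9 -437.9  213.8]
cam [-54.  65. 358.]
95 [154, 151, 155, 153, 152, 150, 149, 150, 149, 150, 146, 149, 147, 147, 148, 148, 144, 146, 148, 146, 144, 146, 147, 143, 142, 145, 148, 82, 76, 149, 144, 154]
85 [109, 108, 105, 107, 150, 153, 158, 153, 155, 156, 153, 152, 152, 151, 152, 154, 151, 147, 146, 134, 139, 147, 147, 148, 150, 147, 151, 150, 151, 130, 133, 156]
75 [105, 107, 101, 60, 142, 119, 113, 114, 116, 119, 119, 117, 95, 91, 90, 93, 92, 82, 147, 147, 147, 147, 144, 143, 143, 144, 143, 140, 143, 139, 145, 153]
65 [105, 106, 110, 85, 127, 133, 109, 103, 164, 164, 79, 153, 150, 156, 148, 88, 92, 82, 150, 149, 146, 146, 141, 145, 143, 146, 142, 144, 148, 143, 135, 222]
60 [97, 92, 95, 65, 100, 115, 141, 134, 151, 154, 140, 132, 149, 150, 142, 97, 93, 86, 108, 155, 143, 145, 145, 148, 127, 127, 145, 141, 145, 140, 145, 155]
55 [104, 95, 96, 82, 126, 116, 142, 128, 154, 159, 142, 135, 156, 157, 146, 90, 92, 77, 117, 118, 117, 119, 114, 110, 85, 78, 99, 61, 130, 145, 148, 161]
50 [125, 129, 131, 131, 128, 129, 132, 132, 126, 128, 131, 126, 133, 129, 128, 131, 133, 129, 127, 131, 129, 131, 131, 133, 129, 127, 132, 129, 126, 120, 169, 172]
45 [91, 113, 110, 100, 101, 92, 90, 83, 76, 83, 90, 89, 91, 105, 103, 109, 114, 108, 112, 105, 114, 111, 104, 123, 124, 121, 120, 177, 182, 180, 179, 177]
```

```bash
python3 -m handwheel '[[[0.6,0,0.3,0,0],[0.6,0,0.6,0,0],[0.6,0,0.8,0,0],[0.6,0,0.8,0,0],[0.6,0,0.8,0,0],[0.6,0,0.8,0,0],[0.6,0,0.8,0,0],[0.6,0,0.8,0,0],[0.6,0,0.8,0,0],[0.6,0,0.8,-0.2,0]]]' 30
python3 -m handwheel '[[[0.6,0,0.7,-0.4,0],[0.6,0,0.4,-0.5,0],[0.6,0,0.2,-0.5,0],[0.6,0,0,-0.4,0],[0.6,0,0,-0.2,0],[0.6,0,0,0,0]]]' 30
python3 -m handwheel '[[[0.6,0,0,-0.1,0],[0.6,0,0,-0.1,0],[0.6,0,0,0,0]]]' 30
```

```text
time_s: 20.3
eef_pos: [466.1, -71.3, 204.8]
ee_rot: [0.001, 0.738, 0.675, 0.001]
force: [0.9, -0.8, -3.0]
grip_width: 0.27
grip_force: 30.1
time_s: 20.9
eef_pos: [465.1, -7.8, 103.0]
ee_rot: [-0.001, 0.738, 0.674, -0.0]
force: [-0.2, 0.1, -2.9]
grip_width: 0.268
grip_force: 30.1
time_s: 21.2
eef_pos: [465.2, -8.2, 93.7]
ee_rot: [-0.0, 0.739, 0.674, -0.0]
force: [0.3, -0.1, -3.1]
grip_width: 0.266
grip_force: 30.1
```

```bash
python3 -m handwheel '[[[0.6,0,0,-0.08,0],[0.6,0,0,-0.08,0],[0.6,0,0,0,0]]]' 30
python3 -m handwheel '[[[0.6,0,0,-0.08,0],[0.6,0,0,-0.04,0],[0.6,0,0,0,0]]]' 30
```

```text
time_s: 21.5
eef_pos: [465.0, -8.1, 85.3]
ee_rot: [-0.0, 0.738, 0.674, -0.0]
force: [0.6, 0.1, -3.1]
grip_width: 0.267
grip_force: 30.1
time_s: 21.8
eef_pos: [465.1, -8.1, 79.5]
ee_rot: [-0.0, 0.738, 0.674, -0.0]
force: [0.3, 0.1, -3.1]
grip_width: 0.265
grip_force: 30.1
```

```bash
python3 -m handwheel '[[[0.6,0,0,-0.06,0],[0.6,0,0,0,0]]]' 30
python3 -m handwheel '[[[0.6,0,0,-0.06,0],[0.6,0,0,0,0]]]' 30
```

```text
time_s: 22.0
eef_pos: [465.1, -8.1, 76.5]
ee_rot: [-0.0, 0.738, 0.674, -0.0]
force: [-0.3, 0.5, -3.7]
grip_width: 0.265
grip_force: 30.1
time_s: 22.2
eef_pos: [465.1, -8.1, 73.5]
ee_rot: [-0.0, 0.738, 0.674, -0.0]
force: [-0.9, 0.1, -3.2]
grip_width: 0.269
grip_force: 30.1
```

```bash
python3 -m handwheel '[[[0.6,0,0,-0.07,0],[0.6,0,0,0,0]]]' 30
python3 -m handwheel '[[[0.6,0,0,-0.07,0],[0.6,0,0,0,0]]]' 30
python3 -m handwheel '[[[0.6,0,0,-0.07,0],[0.6,0,0,0,0]]]' 30
```

```text
time_s: 22.4
eef_pos: [465.0, -8.1, 69.9]
ee_rot: [-0.0, 0.738, 0.674, -0.0]
force: [0.3, 0.3, -3.7]
grip_width: 0.267
grip_force: 30.1
time_s: 22.6
eef_pos: [465.0, -8.1, 66.4]
ee_rot: [-0.0, 0.738, 0.674, -0.0]
force: [-0.3, -0.0, -2.6]
grip_width: 0.269
grip_force: 30.1
time_s: 22.8
eef_pos: [465.3, -8.2, 63.8]
ee_rot: [0.0, 0.738, 0.674, -0.0]
force: [-2.9, 0.2, 8.7]
grip_width: 0.267
grip_force: 31.2
```

```bash
python3 -m handwheel '[[[0.45,0,0,0.04,0],[0.38,0.05,-0.005,0.02,0],[0.36,0.15,-0.015,0.02,0],[0.36,0.16,-0.015,0.03,0],[0.36,0.16,-0.015,0.03,0],[0.36,0.16,-0.015,0.03,0],[0.36,0.16,-0.015,0.03,0],[0.36,0,0,0,0]]]' 20
python3 - <<'E'
from h import *
S=shot("scene","s13");W=shot("wrist","w13")
g=W["img"].max(2)
for r in(130,160,200): print(r,[int(v) for v in g[r,180:560:8]])
E
```

```text
time_s: 23.6
eef_pos: [508.3, -12.3, 73.4]
ee_rot: [0.0, 0.738, 0.674, 0.0]
force: [-0.7, 0.3, 0.6]
grip_width: 0.32
grip_force: 0.0
130 [131, 128, 126, 130, 132, 131, 129, 128, 124, 94, 76, 89, 88, 98, 95, 94, 86, 84, 75, 102, 109, 113, 115, 111, 133, 116, 102, 96, 102, 117, 123, 122, 129, 135, 107, 114, 142, 112, 161, 159, 156, 157, 157, 157, 152, 150, 151, 152]
160 [124, 126, 130, 126, 128, 158, 151, 129, 123, 127, 129, 129, 126, 25, 26, 22, 14, 25, 18, 25, 106, 109, 110, 111, 114, 110, 115, 109, 133, 134, 132, 136, 133, 109, 111, 96, 108, 110, 156, 161, 154, 159, 151, 148, 153, 151, 157, 156]
200 [126, 126, 133, 131, 161, 157, 127, 129, 127, 124, 125, 130, 130, 13, 21, 27, 15, 25, 28, 24, 113, 108, 114, 112, 110, 113, 135, 136, 129, 135, 135, 139, 109, 112, 112, 142, 115, 158, 152, 150, 150, 152, 152, 157, 154, 156, 152, 153]
```

```bash
python3 -m handwheel '[[[0.36,0.16,-0.015,0.01,0],[0.36,0.16,-0.015,0,0],[0.36,0.16,-0.015,0,0],[0.36,0.16,-0.015,0,0],[0.36,0.16,-0.015,0,0],[0.36,0.16,-0.015,0,0],[0.36,0,0,0,0],[0.36,0,0,0,0]]]' 20
python3 - <<'E'
from h import *
W=shot("wrist","w14")
g=W["img"].max(2)
for r in(130,160,200): print(r,[int(v) for v in g[r,180:560:8]])
E
```

```text
time_s: 24.5
eef_pos: [555.1, -16.6, 73.6]
ee_rot: [-0.0, 0.738, 0.674, -0.0]
force: [0.1, -0.5, 0.5]
grip_width: 0.321
grip_force: 0.0
130 [128, 128, 130, 128, 133, 134, 134, 112, 118, 114, 104, 106, 102, 104, 107, 104, 104, 104, 103, 95, 116, 122, 116, 110, 143, 143, 72, 125, 155, 156, 159, 157, 156, 155, 152, 153, 153, 149, 155, 155, 157, 159, 158, 162, 158, 159, 159, 159]
160 [130, 127, 127, 159, 157, 156, 156, 111, 115, 113, 114, 114, 112, 118, 113, 27, 32, 34, 30, 9, 112, 113, 113, 119, 114, 110, 77, 117, 160, 156, 154, 152, 151, 152, 152, 150, 157, 155, 155, 151, 155, 159, 159, 160, 154, 157, 161, 159]
200 [131, 129, 130, 167, 156, 148, 124, 112, 114, 111, 113, 113, 114, 117, 109, 23, 30, 37, 22, 61, 115, 115, 115, 118, 114, 115, 70, 128, 154, 152, 151, 152, 155, 154, 156, 154, 153, 157, 158, 157, 158, 160, 158, 160, 160, 161, 161, 159]
```

```bash
python3 -m handwheel '[[[0,0,0,0,0],[-0.5,0,0,0,0],[-0.5,0,0,0,0],[-0.5,0,0,0.4,0],[-0.5,0,0,0.6,0],[-0.5,0,0,0.8,0],[-0.5,0,0,0.6,0],[1,0,0,0,0],[1,0,0,0,0],[1,0,0,0,0]]]' 20
python3 - <<'E'
from h import *
W=shot("wrist","w15");S=shot("scene","s15")
g=W["img"].max(2)
for r in(150,180,220): print(r,[int(v) for v in g[r,180:500:8]])
print("col",[int(v) for v in g[60:330:8,320]])
E
```

```text
time_s: 25.55
eef_pos: [554.7, -16.5, 192.5]
ee_rot: [-0.001, 0.738, 0.674, -0.001]
force: [0.5, -0.0, -0.5]
grip_width: 0.243
grip_force: 0.0
150 [124, 129, 124, 128, 121, 139, 140, 151, 153, 159, 128, 113, 108, 111, 114, 115, 14, 17, 10, 112, 113, 110, 141, 94, 157, 151, 149, 147, 149, 153, 155, 158, 159, 159, 156, 151, 153, 156, 153, 152]
180 [127, 128, 124, 124, 122, 155, 154, 128, 127, 131, 116, 111, 112, 110, 113, 116, 30, 26, 8, 114, 112, 112, 144, 151, 124, 149, 148, 149, 153, 151, 150, 149, 158, 154, 155, 156, 162, 160, 157, 154]
220 [198, 199, 200, 196, 200, 199, 197, 198, 188, 176, 182, 177, 171, 177, 173, 176, 10, 23, 150, 110, 107, 144, 118, 120, 150, 149, 152, 155, 150, 152, 153, 153, 157, 154, 156, 160, 153, 156, 158, 159]
col [211, 213, 216, 214, 154, 146, 127, 128, 31, 31, 36, 23, 36, 24, 30, 2, 25, 31, 36, 30, 28, 27, 35, 29, 25, 33, 30, 22, 27, 38, 35, 36, 33, 42]
```

```bash
python3 -m handwheel '[[[1,-0.1,-0.4,0,0],[1,-0.2,-0.7,0,0],[1,-0.2,-0.7,0,0],[1,-0.2,-0.7,0,0],[1,-0.2,-0.7,0,0],[1,-0.2,-0.7,0,0],[1,-0.2,-0.7,0,0],[1,-0.2,-0.7,0,0],[1,-0.2,-0.7,0,0],[1,-0.2,-0.7,0,0]]]' 20
python3 -m handwheel '[[[1,-0.2,-0.7,0,0],[1,-0.14,-0.48,0,0],[1,0,0,-0.3,0],[1,0,0,-0.5,0],[1,0,0,-0.6,0],[1,0,0,-0.5,0],[1,0,0,0,0],[1,0,0,0,0]]]' 20
```

```text
time_s: 26.65
eef_pos: [459.5, -352.8, 192.9]
ee_rot: [-0.001, 0.739, 0.674, 0.0]
force: [-0.5, -0.0, -0.4]
grip_width: -0.0
grip_force: 0.0
time_s: 27.45
eef_pos: [443.3, -410.7, 99.0]
ee_rot: [-0.0, 0.738, 0.674, 0.0]
force: [0.3, -0.7, -0.6]
grip_width: 0.002
grip_force: 0.0
```

Now push along box +x.

```bash
python3 -m handwheel '[[[1,0.2,-0.02,0,0],[1,0.2,-0.02,-0.06,0],[1,0.2,-0.02,0,0],[1,0.2,-0.02,0,0],[1,0.2,-0.02,0,0],[1,0.2,-0.02,0,0],[1,0.2,-0.02,0,0],[1,0,0,0,0]]]' 20
python3 -m handwheel '[[[1,0.2,-0.02,0,0],[1,0.2,-0.02,0,0],[1,0.2,-0.02,0,0],[1,0,0,0,0],[1,0,0,0,0],[1,0,0,0,0]]]' 20
python3 - <<'E'
from h import *
W=shot("wrist","w16");S=shot("scene","s16")
y=np.radians(-5.4);ux=np.array([np.cos(y),np.sin(y),0]);uy=np.array([-ux[1],ux[0],0]);c0=np.array([527.3,-418,0])
L=lambda x,yy,z:c0+ux*x+uy*yy+np.array([0,0,z])
for n,c in(("W",W),("S",S)):
  g=c["img"].max(2)
  for yy in(95,75,60,40,-60):
    p=proj(c,[L(x,yy,74) for x in np.arange(-45,46,3)]).round().astype(int)
    print(n,yy,[int(g[v,u]) if 0<=u<640 and 0<=v<480 else -1 for u,v in p])
E
```

```text
time_s: 28.25
eef_pos: [514.8, -417.4, 95.9]
ee_rot: [0.0, 0.738, 0.675, 0.0]
force: [-0.4, 1.1, -0.8]
grip_width: 0.0
grip_force: 0.0
time_s: 28.85
eef_pos: [542.9, -420.6, 95.9]
ee_rot: [-0.0, 0.739, 0.674, -0.0]
force: [-0.2, -0.5, 0.5]
grip_width: 0.001
grip_force: 0.0
W 95 [195, 197, 100, 58, 83, 112, 114, 112, 114, 113, 115, 114, 113, 113, 114, 115, 111, 144, 146, 145, 144, 145, 145, 146, 147, 150, 148, 72, 74, 149, 133]
W 75 [191, 203, 204, 217, 218, 218, 217, 74, 74, 149, 150, 147, 146, 150, 153, 113, 119, 118, 119, 114, 108, 108, 116, 112, 116, 116, 116, 112, 155, 146, 148]
W 60 [197, 215, 216, 217, 215, 215, 216, 103, 74, 144, 150, 144, 142, 119, 118, 113, 121, 115, 117, 115, 137, 116, 115, 111, 108, 110, 113, 110, 113, 110, 107]
W 40 [200, 213, 213, 211, 211, 211, 213, 198, 191, 185, 110, 115, 109, 118, 112, 110, 114, 113, 117, 111, 114, 116, 114, 109, 111, 114, 112, 104, 110, 115, 110]
W -60 [36, 29, 20, 23, 26, 34, 23, 37, 37, 35, 31, 27, 28, 34, 32, 29, 27, 30, 32, 33, 34, 34, 35, 25, 15, 33, 18, 28, 28, 32, 35]
S 95 [137, 67, 14, 29, 53, 53, 58, 48, 51, 54, 54, 52, 50, 56, 52, 48, 74, 72, 75, 71, 71, 70, 68, 73, 74, 48, 31, 21, 43, 86, 96]
S 75 [148, 126, 145, 138, 145, 158, 158, 0, 18, 48, 73, 73, 73, 75, 79, 62, 48, 53, 50, 53, 49, 55, 59, 59, 49, 51, 49, 63, 68, 87, 96]
S 60 [155, 141, 145, 137, 142, 144, 100, 23, 61, 70, 44, 72, 74, 74, 47, 48, 55, 55, 49, 50, 69, 54, 56, 44, 53, 53, 46, 49, 65, 71, 94]
S 40 [142, 143, 142, 140, 142, 113, 123, 57, 69, 69, 46, 51, 53, 53, 50, 52, 48, 47, 52, 51, 50, 52, 64, 36, 56, 50, 50, 73, 77, 77, 94]
S -60 [147, 136, 139, 138, 137, 144, 43, 43, 50, 56, 141, 135, 135, 136, 115, 115, 110, 141, 118, 139, 133, 99, 99, 138, 141, 141, 138, 136, 138, 115, 170]
```

```bash
python3 -m handwheel '[[[1,-0.16,0.015,-0.1,0],[1,0,0,-0.15,0],[1,0,0,-0.12,0],[1,0,0,0,0]]]' 20
python3 -m handwheel '[[[1,0,0,0.3,0],[1,0,0,0.6,0],[1,-0.4,-0.3,0.8,0],[1,-0.6,-0.4,0.6,0],[1,-0.6,-0.4,0,0],[1,-0.3,-0.2,0,0],[1,0,0,0,0],[1,0,0,0,0]]]' 20
python3 - <<'E'
from h import *
W=shot("wrist","w17");S=shot("scene","s17")
y=np.radians(-5.4);ux=np.array([np.cos(y),np.sin(y),0]);uy=np.array([-ux[1],ux[0],0]);c0=np.array([527.3,-418,0])
L=lambda x,yy,z:c0+ux*x+uy*yy+np.array([0,0,z])
for n,c in(("W",W),("S",S)):
  g=c["img"].max(2)
  for yy in(95,80,60,40,20,-40,-75):
    p=proj(c,[L(x,yy,74) for x in np.arange(-45,46,3)]).round().astype(int)
    print(n,yy,[int(g[v,u]) if 0<=u<640 and 0<=v<480 else -1 for u,v in p])
  for x in (0,15):
    p=proj(c,[L(x,yy,74) for yy in np.arange(100,60,-2)]).round().astype(int);print("alongy",x,[int(g[v,u]) for u,v in p])
E
```

```text
time_s: 29.35
eef_pos: [535.2, -419.8, 76.6]
ee_rot: [-0.0, 0.739, 0.674, 0.0]
force: [0.2, 0.7, 0.3]
grip_width: 0.004
grip_force: 0.0
time_s: 30.15
eef_pos: [440.8, -484.3, 192.0]
ee_rot: [-0.0, 0.738, 0.674, 0.0]
force: [0.1, 0.8, -0.5]
grip_width: -0.003
grip_force: 0.0
W 95 [-1, -1, -1, -1, -1, -1, -1, -1, -1, -1, -1, -1, -1, -1, -1, -1, -1, -1, -1, -1, -1, -1, -1, -1, -1, -1, -1, -1, -1, -1, -1]
W 80 [-1, -1, -1, -1, -1, -1, -1, -1, -1, -1, -1, -1, -1, -1, -1, -1, -1, -1, -1, -1, -1, -1, -1, -1, -1, -1, -1, -1, -1, -1, -1]
W 60 [54, 136, 137, 136, 134, 129, 133, 99, 72, 99, 127, 128, 132, 128, 128, 128, 129, 129, 129, 129, 125, 105, 121, 124, 124, 123, 128, 119, 123, 120, 194]
W 40 [48, 132, 135, 134, 129, 128, 133, 138, 86, 130, 127, 129, 131, 125, 130, 126, 126, 127, 127, 122, 123, 104, 120, 125, 125, 129, 121, 115, 121, 123, 130]
W 20 [57, 129, 130, 136, 132, 133, 136, 134, 74, 126, 127, 127, 129, 126, 132, 127, 125, 128, 128, 121, 122, 68, 121, 118, 119, 128, 123, 117, 125, 121, 126]
W -40 [59, 102, 102, 103, 98, 107, 103, 97, 74, 128, 127, 123, 128, 124, 124, 122, 124, 125
[... 841 characters left out ...]
78, 72, 79, 78, 50, 72, 74, 75, 76, 72, 69, 75, 69, 67, 75, 73, 73, 65, 54, 64, 48, 76, 72, 70, 66, 118, 118, 184]
S 20 [71, 75, 78, 76, 71, 74, 74, 77, 68, 75, 68, 75, 75, 67, 70, 76, 68, 74, 74, 74, 72, 45, 65, 99, 64, 72, 66, 71, 86, 116, 179]
S -40 [43, 56, 52, 51, 51, 54, 46, 43, 58, 74, 76, 68, 69, 70, 77, 74, 70, 72, 72, 74, 69, 60, 60, 55, 76, 76, 74, 68, 65, 103, 173]
S -75 [69, 75, 87, 74, 53, 71, 77, 31, 39, 53, 53, 72, 68, 70, 74, 72, 74, 71, 76, 69, 73, 53, 87, 80, 75, 75, 74, 66, 97, 120, 175]
alongy 0 [135, 70, 67, 66, 64, 48, 65, 76, 76, 72, 78, 74, 74, 75, 70, 70, 77, 77, 71, 74]
alongy 15 [151, 142, 141, 143, 146, 48, 100, 63, 63, 71, 72, 74, 72, 70, 70, 74, 73, 68, 72, 71]
```

```bash
python3 -c "from rig import ctrl;print(ctrl.finish_job())"
```

```text
the job is handed in; nothing more can be done
None
```

I handed the job in at about 30 s of the 62 s; the verdict wasn't reported. Camera brightness profiles showed all three rods in the box, the tray upright and empty, and the flap shut. The gripper briefly lost the tray over the slot when I sent it the wrong way, and I re-gripped it there. I didn't re-measure the timer and marker at the end, but nothing was moved near them.

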